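# Close a rubber-rimmed cup with the drained cup

### The arm

A 7-joint arm with a two-finger parallel gripper is mounted at the origin on a cart in front of the work surface, level with it; the furniture and walls round the work are solid. World frame = base frame: x ahead of the robot, y to its left, z up, the work surface at z = 0. Lengths are in m, angles in rad, forces in N, time in s.
With the tool pointing down it reaches from about 0.425 to 0.925 m from the base axis. Payload 6.8 kg.
Tool frame: the origin (TCP) lies between the finger pads; the fingertips stand 14 mm ahead of it and the grasp point (between the pads) lies 5 mm behind it; z points along the fingers, y is the line along which they close (so a half turn about z gives the same grasp; the last joint's range is limited). The gripper opens to 85 mm and grips with 20 to 120 N. Pads are 22 mm wide; open, the fingers measure 114 mm over their backs; the gripper's body (76 mm by 85 mm) begins 54 mm behind the grasp point. The pads swing forward as they close: fully open they stand 13 mm farther back than shut.
Start: joints at [-1.345, 0.477, 0.022, 1.555, -0.011, 1.109, -0.083], TCP at [0.221, 0.638, 0.245] pointing down, gripper open.
Joint ranges: [-2.96, 2.96], [-0.34, 2.1], [-1.41, 1.46], [0.24, 2.44], [-1.37, 4.51], [0.17, 1.92], [-2.96, 2.96]. Speed limits (rad/s): [2.39, 2.39, 3.14, 3.14, 3.14, 3.14, 3.14].

### API

Orientations are given as a rotation vector (axis times angle).
In Python, from bench import r, eyes, ticket gives the robot as it stands. The module is installed in compiled form; this text tells all that it offers.
- The arm moves only by the tool arm_command, never from a script. Its argument "plan" is text: rows parted by semicolons, each of 4 numbers parted by spaces: the shift along the tool's x, y, z in m, then the turn about the tool's z in degrees. In form: tx ty tz yaw; .... A call has 1 to 20 rows; each row shifts and turns the commanded pose from where the row before left it, along the tool's axes as they then stand; what a row does not reach is not made up. A row lasts 1/8 s, in which the tool goes at most 62.5 mm and 10.7 degrees, less where a joint would pass 70% of its speed; a pose out of reach is approached as far as the arm can. A call is refused whole if a number of a shift passes 0.0625 or a number of a turn 10.7, either way. A call with a gripper value outside its range is refused whole. "hand" is the closure, from -1 (fully open) to 1 (shut), set as the call begins (left out, the last holds). The fingers move at their own pace and stop on an object; "grip_force" is the grip in N (left out, the last holds). Time passes only in rows, so rows that do not move let the fingers close. It gives the time, the measured TCP pose, the force, the opening and the grip force at its end, in the units of the state.
- r.get_obs(): the state, without advancing time (a new reading comes with each control period).
- eyes.grab_frame(name): name is "scene" or "top" or "wrist"; returns (picture, depth): 420x560x3 uint8, red, green, blue; 420x560 float32, m along the optical axis (not along the pixel's ray), 0 where there is no reading.
- eyes.calibration(name): a dict with "fov_y" (degrees; the focal length in pixels is half the picture's height over the tangent of half this angle, whatever the lens; pixels are square), "cx", "cy" (the principal point, pixels), "origin" and "attitude" of the camera in the world; the wrist camera has in their place "tool_from_camera" (4x4, takes a point from camera to tool coordinates, whose origin is the TCP and whose axes are the flange's). Camera axes: x right, y up, looking along -z (the intrinsics and any distortion apply to the point x, -y, -z); pixel columns grow to the right and rows downward; lengths in m; the calibration is good to about 2 mm. A picture is of the moment at which its call begins: read the wrist's pose just before it. calibration takes no time and is no camera call.
- ticket.hand_in(): hands the job in; it is judged then, once.
The state is a dict: "clock": time; "joints": joint angles; "qvel": joint speeds; "tau": joint torques, N m; "tcp_pos": TCP position; "orientation": TCP orientation; "contact_force": force on the tool from outside, world axes, zero at the start; "moment": the same for the moment, N m; "grip_width": finger opening in m; "gripper_force": force on a finger pad.
Only numpy, scipy, OpenCV 4.12 (cv2) and the standard library are available. Lean on these libraries where they do the work, as an engineer would, in place of code of your own. Each camera call takes 0.05 s, during which the arm holds its last target. There are 200 camera calls.

### The job

Take the wider of the two steel cups off its slanted draining peg and set it mouth-down on the rubber-rimmed cup that stands on the bench, rim on rim and concentric all round, so that the pair is closed. Press it down gently with about 10 newtons for half a second to bed the soft rubber, never with more than 40, then let go. Leave the lower cup standing where it is, the narrower cup on its peg, and the glass beaker, capped tube and dropper bottle undisturbed.

Things in the scene. Friction and masses are not known exactly. Their poses are not given: they have to be found in the camera images.
- wide_cup: Cup to move: plain steel, straight round, 56 mm outer diameter, 58 mm tall, wall 3 mm, 0.10 to 0.19 kg. Origin: centre of its mouth, in the rim plane; z runs along the cup to the closed end (outer face at z = 58 mm), so z points up when it is mouth-down. At the start it hangs loosely on the peg of peg_stand_1, its rim 12 mm off the board, and comes off along its own +z after 60 mm.
- bench_cup: Lower cup, standing mouth-up and loose on the bench: steel, 56 mm outer diameter, 64 mm tall with the rubber, 0.3 kg; its top 5 mm is a flat soft black rubber ring, 28 mm outer and 23 mm inner radius, which gives about 0.2 mm per newton, 4.5 mm at most, and springs back. Origin at the centre of its underside, z up. The bench 140 mm to its left or right, whichever is nearer y = -0.215, is clear for setting a cup down.
- bench_cup_rim (a point): Centre of the top face of the rubber ring of bench_cup when not pressed, 64 mm above the bench; the mouth of wide_cup goes here.
- peg_stand_1: Fixed white stand that carries wide_cup; may be the left or right one. Origin: centre of its 150 (x) by 100 mm foot, on the bench. A slanted board (120 by 90 mm, centre 100 mm up) bears a grey round-ended peg, 24 mm thick, 72 mm long, leaning 30 degrees from vertical towards the stand's own -x (roughly the robot); its tip is 36 mm to -x of the origin, 162 mm up.
- peg_stand_2: A second, identical stand, which carries narrow_cup.
- narrow_cup: The cup to leave alone: steel like the wide one but 44 mm outer diameter and 50 mm tall, hanging on the peg of peg_stand_2. Origin at the centre of its mouth, z towards the closed end. It is too narrow to cover the lower cup.
- microscope_left: Fixed microscope left of the work, about 0.4 m tall, keep clear. Origin on the bench under it.
- microscope_right: Fixed microscope right of the work, about 0.4 m tall, close to where a tool may start; keep clear of it. Origin on the bench under it.
- beaker: Bystander: empty clear glass beaker, about 70 mm wide, 75 mm tall, standing on the bench near its front edge. Origin at the centre of its underside.
- capped_tube: Bystander: white plastic tube with a blue cap, 35 mm wide, 108 mm tall, standing between and behind the two stands. Origin at the centre of its underside.
- dropper: Bystander: brown dropper bottle, 30 mm wide, 89 mm tall, standing on the bench front right. Origin at the centre of its underside.
Mind the look-alikes: they are no part of the job. What is shaped like the wide_cup but orange is not meant.

How it is judged:
By the outcome, as a careful person would: the job done as asked, in the order asked, and still so for the second after the job is handed in, with the robot touching nothing.
It also fails if it takes over 64 s, if anything falls off the work surface, if the arm or the gripper's body presses on something with over 40 N, if the wrist force passes 120 N, or if a joint passes its speed limit or range.

## Working session

There is one attempt and no reset: what is moved stays moved. The work goes in short steps, Python scripts to look and compute and a tool call to move; the robot and the scene stay as the last step left them, time stands still between calls to the robot, and variables do not carry over. Pictures are saved under pics/ and viewed, at most 12 in all, crops included, and the job is handed in when it is done.

Besides the shell and the picture viewer there is one more tool, called after ">>>" by a JSON object that holds its "name" and its "arguments", one argument or row to a line. arm_command: Moves the arm, as the interface text tells. Its arguments: {"type":"object","properties":{"plan":{"type":"string"},"hand":{"type":"number"},"grip_force":{"type":"number"}},"required":["plan"]}

```bash
mkdir -p pics; cat > h.py <<'E'
import numpy as np,cv2
from bench import r,eyes,ticket
from scipy.spatial.transform import Rotation as R
def snap(n,f):
    o=r.get_obs(); p,d=eyes.grab_frame(n); cv2.imwrite(f'pics/{f}.png',p[:,:,::-1]); np.savez(f'pics/{f}.npz',p=p,d=d,t=o['tcp_pos'],q=o['orientation']); return p,d
E
python3 - <<'E'
from h import *
o=r.get_obs()
for k,v in o.items(): print(k,np.round(v,3))
for n in('scene','top','wrist'):
    c=eyes.calibration(n); print(n,c)
for n in('scene','top'): snap(n,n+'0')
E
```

```text
clock 0.0
joints [-1.345  0.478  0.022  1.556 -0.012  1.109 -0.083]
qvel [ 0.001  0.    -0.     0.003  0.     0.001  0.   ]
tau [-0.0000e+00 -5.9644e+01  1.6080e+00 -2.8121e+01  1.2000e-02  9.0000e-03
 -0.0000e+00]
tcp_pos [0.221 0.637 0.244]
orientation [-5.220e-01 -3.098e+00  3.000e-03]
contact_force [-0.265 -0.893  0.778]
moment [ 0.023 -0.05   0.017]
gripper_force 0.0
grip_width 0.085
scene {'fov_y': 45.456955615390044, 'cx': 278.8617421597342, 'cy': 210.73080141391551, 'origin': array([-0.30124077, -0.98226503,  0.88847129]), 'attitude': array([ 0.88089387, -0.38166386, -0.77596681])}
top {'fov_y': 55.80990694380904, 'cx': 282.81707038101973, 'cy': 210.96252819504844, 'origin': array([ 0.43878814, -0.24149225,  1.15810907]), 'attitude': array([ 0.05651569, -0.03679167, -1.59271136])}
wrist {'fov_y': 58.14879689751876, 'cx': 278.52165913054927, 'cy': 211.3795999235395, 'tool_from_camera': array([[ 8.13774925e-04,  9.62379578e-01,  2.71707352e-01,
         6.87450757e-02],
       [ 9.99999634e-01, -7.11185834e-04, -4.76041237e-04,
        -1.51248466e-03],
       [-2.64897945e-04,  2.71707640e-01, -9.62379805e-01,
        -1.28732373e-01],
       [ 0.00000000e+00,  0.00000000e+00,  0.00000000e+00,
         1.00000000e+00]])}
```

View pics/scene0.png

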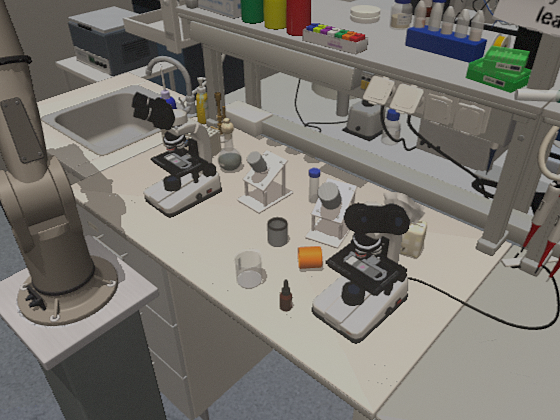

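View pics/top0.png

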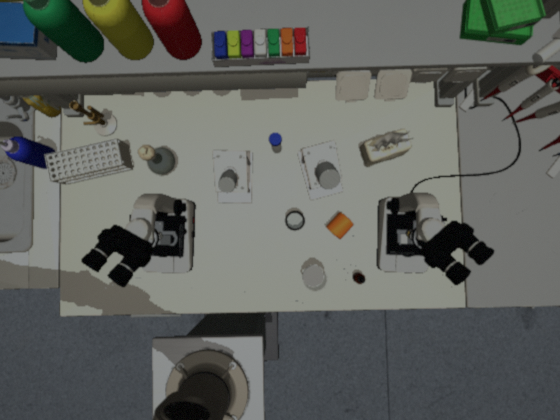

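```bash
cat >> h.py <<'E'
def cloud(n,f):
    z=np.load(f'pics/{f}.npz'); d=z['d'].astype(float); c=eyes.calibration(n)
    h,w=d.shape; F=h/2/np.tan(np.radians(c['fov_y']/2)); u,v=np.meshgrid(np.arange(w),np.arange(h))
    P=np.stack([(u-c['cx'])/F*d,-(v-c['cy'])/F*d,-d],-1)
    if n=='wrist':
        T=c['tool_from_camera']; P=P@T[:3,:3].T+T[:3,3]; P=P@R.from_rotvec(z['q']).as_matrix().T+z['t']
    else: P=P@R.from_rotvec(c['attitude']).as_matrix().T+c['origin']
    P[d==0]=np.nan; return P,z['p']
E
python3 - <<'E'
from h import *
for n,pts in(('top',[(295,220),(295,210),(327,175),(228,182),(314,275),(359,277),(275,140),(340,225),(150,240),(420,230),(260,250),(430,280),(305,155),(320,150),(120,262),(180,240),(488,252),(395,240),(380,145)]),('scene',[(278,232),(278,222),(330,190),(258,160),(250,240),(310,250)])):
    P,p=cloud(n,n+'0')
    for u,v in pts: print(n,u,v,np.round(P[v,u],3))
# height ranges of bench cup, cup rings
for n in('top','scene'):
    P,p=cloud(n,n+'0')
    for z in[('rim',.058,.072,.45,.66,-.36,-.2)]:
        m=(P[...,2]>z[1])&(P[...,2]<z[2])&(P[...,0]>z[3])&(P[...,0]<z[4])&(P[...,1]>z[5])&(P[...,1]<z[6])
        Q=P[m]; print(n,m.sum(),Q.min(0),Q.max(0),Q.mean(0))
for n in('scene','top'):
    p=cv2.imread(f'pics/{n}0.png'); a=p[140:260,220:370] if n=='scene' else p[120:240,200:350]; cv2.imwrite(f'pics/{n}c.png',cv2.resize(a,None,fx=5,fy=5,interpolation=2))
E
```

```text
top 295 220 [ 0.48  -0.263  0.004]
top 295 210 [ 0.506 -0.262  0.062]
top 327 175 [ 0.586 -0.343  0.165]
top 228 182 [ 0.574 -0.093  0.167]
top 314 275 [ 0.32  -0.314  0.002]
top 359 277 [ 0.318 -0.433  0.059]
top 275 140 [ 0.693 -0.212  0.106]
top 340 225 [ 0.462 -0.386  0.055]
top 150 240 [0.433 0.074 0.254]
top 420 230 [ 0.442 -0.537  0.267]
top 260 250 [ 0.395 -0.159 -0.001]
top 430 280 [ 0.299 -0.647  0.   ]
top 305 155 [ 0.647 -0.291  0.12 ]
top 320 150 [ 0.659 -0.331  0.124]
top 120 262 [0.388 0.117 0.314]
top 180 240 [0.431 0.039 0.131]
top 488 252 [ 0.394 -0.649  0.339]
top 395 240 [ 0.418 -0.516  0.133]
top 380 145 [ 0.667 -0.487  0.131]
scene 278 232 [ 0.462 -0.278  0.05 ]
scene 278 222 [ 0.496 -0.247  0.048]
scene 330 190 [ 0.577 -0.356  0.161]
scene 258 160 [ 0.568 -0.106  0.157]
scene 250 240 [ 0.432 -0.2   -0.003]
scene 310 250 [ 0.459 -0.391  0.054]
top 117 [ 0.45318237 -0.33257205  0.05822851] [ 0.64823877 -0.23378187  0.07197593] [ 0.49209685 -0.26578387  0.06405184]
scene 164 [ 0.45021861 -0.35963705  0.05809536] [ 0.58630686 -0.23291628  0.07188484] [ 0.50650238 -0.28295921  0.06409841]
```

View pics/scenec.png

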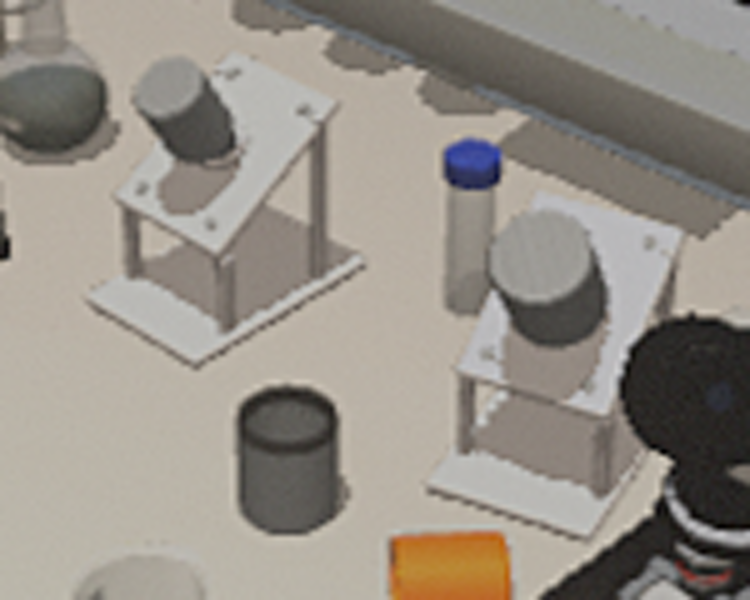

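View pics/topc.png

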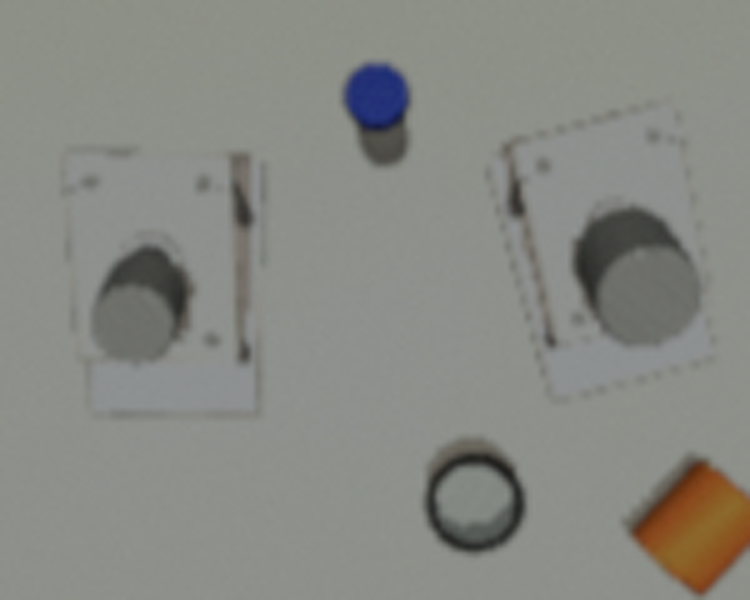

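```bash
python3 - <<'E'
from h import *
for n in('top','scene'):
    P,p=cloud(n,n+'0')
    X,Y,Z=np.moveaxis(P,-1,0)
    hsv=cv2.cvtColor(p,cv2.COLOR_RGB2HSV)
    m=(Z>.135)&(Z<.2)&(np.hypot(X-.58,Y+.345)<.05); Q=P[m]
    # ransac plane for closed end
    rng=np.random.default_rng(0);best=None
    for _ in range(2000):
        a,b,c=Q[rng.choice(len(Q),3,False)]; nn=np.cross(b-a,c-a); l=np.linalg.norm(nn)
        if l<1e-5: continue
        nn/=l; nn*=np.sign(nn[2])
        if nn[2]<.7 or nn[2]>.95: continue
        inl=abs((Q-a)@nn)<.002
        if best is None or inl.sum()>best.sum(): best=inl
    I=Q[best]; c=I.mean(0); nn=np.linalg.svd(I-c)[2][2]; nn*=np.sign(nn[2])
    print(n,len(Q),best.sum(),'c',c.round(4),'n',nn.round(3),'tilt',np.degrees(np.arccos(nn[2])).round(1),'az',np.degrees(np.arctan2(nn[1],nn[0])).round(1))
    m=(Z>.058)&(Z<.072)&(np.hypot(X-.49,Y+.265)<.045); Q=P[m]
    c,rr=cv2.minEnclosingCircle(Q[:,:2].astype(np.float32)); print(' rim',len(Q),c,rr,Q[:,2].mean())
P,p=cloud('top','top0'); X,Y,Z=np.moveaxis(P,-1,0)
P2,_=cloud('scene','scene0'); A=np.vstack([P.reshape(-1,3),P2.reshape(-1,3)]); A=A[~np.isnan(A[:,0])]
print('max z grid rows x .2-.9, cols y .8..-.7')
xs=np.arange(.2,.95,.05); ys=np.arange(.8,-.75,-.1)
print('      ',*[f'{y:5.1f}' for y in ys])
for x in xs:
    print(f'{x:.2f}',*['%5.2f'%(lambda s:s.max() if len(s) else -1)(A[(abs(A[:,0]-x-.025)<.025)&(abs(A[:,1]-y)<.05)&(A[:,2]<1.1),2]) for y in ys])
E
```

```text
top 462 250 c [ 0.5788 -0.3492  0.1586] n [-0.498 -0.14   0.856] tilt 31.1 az -164.3
 rim 102 (0.47951430082321167, -0.2593570053577423) 0.027521271258592606 0.0633699547562415
scene 365 203 c [ 0.5747 -0.3496  0.1564] n [-0.516 -0.139  0.845] tilt 32.3 az -165.0
 rim 114 (0.4761214256286621, -0.26020756363868713) 0.029350897297263145 0.06189972482696441
max z grid rows x .2-.9, cols y .8..-.7
         0.8   0.7   0.6   0.5   0.4   0.3   0.2   0.1   0.0  -0.1  -0.2  -0.3  -0.4  -0.5  -0.6  -0.7
0.20 -1.00 -1.00 -1.00 -1.00  0.01  0.01  0.01  0.01  0.01  0.01  0.01  0.01  0.01  0.01  0.01  0.01
0.25 -1.00  0.00  0.00  0.00  0.01  0.01  0.01  0.01  0.01  0.01  0.01  0.08  0.06  0.01  0.01  0.01
0.30  0.00  0.01  0.01  0.01  0.01  0.01  0.04  0.34  0.04  0.01  0.01  0.08  0.09  0.05  0.34  0.01
0.35  0.01  0.01  0.01  0.01  0.01  0.01  0.34  0.34  0.14  0.01  0.01  0.08  0.01  0.32  0.34  0.34
0.40  0.01  0.01  0.01  0.01  0.01  0.01  0.34  0.32  0.14  0.01  0.01  0.06  0.06  0.31  0.33  0.34
0.45 -1.00 -0.15  0.00  0.01  0.01  0.00  0.31  0.31  0.14  0.01  0.07  0.07  0.06  0.29  0.31 
[... 214 characters left out ...]
0.17 -0.16 -1.00  0.01  0.09  0.09  0.09  0.18  0.12  0.15  0.01  0.17  0.17  0.09  0.05  0.01
0.65 -0.16 -0.17 -1.00  0.26  0.14  0.09  0.09  0.19  0.13  0.13  0.11  0.13  0.13  0.16  0.14  0.61
0.70  0.35  0.35  0.35  0.47  0.48  0.46  0.46  0.46  0.46  0.49  0.49  0.49  0.46  0.46  0.65  0.66
0.75  0.35  0.35  0.36  0.47  0.48  0.49  0.52  0.62  0.61  0.61  0.50  0.50  0.46  0.46  0.52  0.52
0.80  0.35  0.32  0.23  0.45  0.45  0.01  0.53  0.58  0.58  0.57  0.48  0.49  0.46  0.46  0.52  0.57
0.85  0.35  0.32  0.32  0.17  0.29  0.46  0.46  0.46  0.46  0.46  0.46  0.50  0.55  0.56  0.46  0.51
0.90  0.35  0.32  0.31 -1.00  0.07  0.07  0.07  0.06  0.45  0.45  0.46  0.56  0.56  0.57  0.54  0.54
```

>>> {"name": "arm_command", "arguments": {
  "plan": "0 0 -0.05 0;0 0 -0.05 0;0 0 -0.05 0;0 0 -0.05 0;0 0 -0.05 0;-0.034 -0.036 0 0;-0.034 -0.036 0 0;-0.034 -0.036 0 0;-0.034 -0.036 0 0;-0.034 -0.036 0 0;-0.034 -0.036 0 0;-0.034 -0.036 0 0",
  "hand": -1,
  "grip_force": 50
}}

```text
clock: 1.6
tcp_pos: [0.3639, 0.3199, 0.495]
orientation: [-0.522, -3.098, 0.001]
contact_force: [0.9, -0.3, 0.4]
grip_width: 0.0852
gripper_force: 0.0
```

>>> {"name": "arm_command", "arguments": {
  "plan": "-0.028 -0.045 0 0;-0.028 -0.045 0 0;-0.028 -0.045 0 0;-0.028 -0.045 0 0;-0.028 -0.045 0 0;-0.028 -0.045 0 0;-0.028 -0.045 0 0;-0.028 -0.045 0 0;-0.028 -0.045 0 0;-0.028 -0.045 0 0;-0.028 -0.045 0 0;-0.028 -0.045 0 0;0 0 0 -8.6;0 0 0 -8.6;0 0 0 -8.6;0 0 0 -8.7;0 0 0.04 0;0 0 0.04 0;0 0 0 0;0 0 0 0"
}}

```text
clock: 4.1
tcp_pos: [0.5044, -0.299, 0.4167]
orientation: [-0.42, 3.112, -0.001]
contact_force: [0.2, 0.3, 1.0]
grip_width: 0.0853
gripper_force: 0.0
```

```bash
python3 - <<'E'
from h import *
o=r.get_obs(); print(o['joints'].round(3) if hasattr(o['joints'],'round') else o['joints'],o['tcp_pos'],o['orientation'])
snap('wrist','w1')
E
```

```text
[-0.239  0.273  0.861  1.576 -0.21   1.388  2.481] [ 0.50435867 -0.29896893  0.4167034 ] [-4.19943183e-01  3.11229635e+00 -1.42379160e-03]
```

View pics/w1.png

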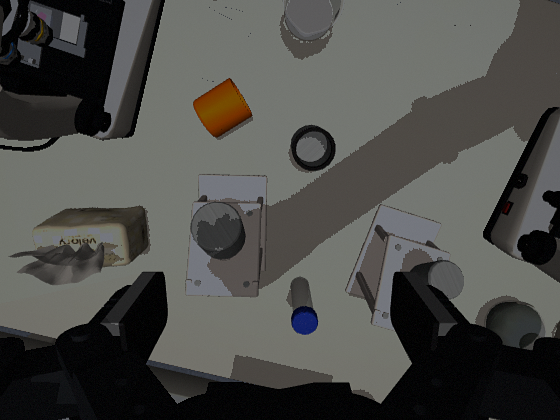

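```bash
cat >> h.py <<'E'
def fitcup(P,c0,tol=.0015):
    X,Y,Z=np.moveaxis(P,-1,0)
    m=(Z>.135)&(Z<.21)&(np.hypot(X-c0[0],Y-c0[1])<.05); Q=P[m]
    rng=np.random.default_rng(0);best=None
    for _ in range(2000):
        a,b,c=Q[rng.choice(len(Q),3,False)]; nn=np.cross(b-a,c-a); l=np.linalg.norm(nn)
        if l<1e-5: continue
        nn/=l; nn*=np.sign(nn[2])
        if nn[2]<.7 or nn[2]>.95: continue
        inl=abs((Q-a)@nn)<tol
        if best is None or inl.sum()>best.sum(): best=inl
    I=Q[best]; c=I.mean(0); nn=np.linalg.svd(I-c)[2][2]; nn*=np.sign(nn[2])
    B=np.linalg.svd(I-c)[2][:2]; ce,rr=cv2.minEnclosingCircle(((I-c)@B.T).astype(np.float32))
    ce=c+np.array(ce)@B
    return len(Q),best.sum(),c.round(4),ce.round(4),rr,nn.round(3),np.degrees(np.arccos(nn[2])).round(1),np.degrees(np.arctan2(nn[1],nn[0])).round(1)
def rim(P,c0,lo=.058,hi=.07,rad=.04):
    X,Y,Z=np.moveaxis(P,-1,0)
    Q=P[(Z>lo)&(Z<hi)&(np.hypot(X-c0[0],Y-c0[1])<rad)]
    c,rr=cv2.minEnclosingCircle(Q[:,:2].astype(np.float32)); return len(Q),np.round(c,4),rr,Q.mean(0).round(4)
E
python3 - <<'E'
from h import *
P,p=cloud('wrist','w1')
print(P[228,218],P[147,300],P[110,80] ,P[140,270])
print(fitcup(P,(.578,-.349))); print(rim(P,(.478,-.26)))
# stand foot edges/board plane
X,Y,Z=np.moveaxis(P,-1,0)
o=r.get_obs(); print(R.from_rotvec(o['orientation']).as_matrix().round(3))
E
```

```text
[ 0.57817988 -0.34762169  0.15956239] [ 0.48565248 -0.27414404  0.00468395] [ 0.50385157 -0.53592472  0.09885182] [ 0.48799138 -0.31773079 -0.00051933]
(2292, np.int64(1771), array([ 0.5765, -0.3507,  0.1586]), array([ 0.5762, -0.3509,  0.1584]), 0.027510469779372215, array([-0.517, -0.129,  0.846]), np.float64(32.2), np.float64(-166.0))
(530, array([ 0.4785, -0.2618]), 0.02777201309800148, array([ 0.4781, -0.2615,  0.0636]))
[[-0.964 -0.265  0.002]
 [-0.265  0.964 -0.001]
 [-0.002 -0.002 -1.   ]]
```

>>> {"name": "arm_command", "arguments": {
  "plan": "0 0 0.05 0;0 0 0.05 0;0 0 0.05 0;-0.034 -0.0345 0 0;-0.034 -0.0345 0 0;0 0 0 0;0 0 0 0"
}}

```text
clock: 5.03
tcp_pos: [0.588, -0.3476, 0.2662]
orientation: [-0.42, 3.113, -0.002]
contact_force: [0.1, -0.5, -1.1]
grip_width: 0.0853
gripper_force: 0.0
```

```bash
python3 - <<'E'
from h import *
o=r.get_obs(); print(o['joints'].round(2),o['tcp_pos'],o['orientation'],o['contact_force'])
snap('wrist','w2');P,p=cloud('wrist','w2')
f=fitcup(P,(.578,-.349)); print(f)
G=f[3]-.024*np.array([-.51,-.133,.85]); d=G-[0,0,.007]-o['tcp_pos']; print(G,R.from_rotvec(o['orientation']).as_matrix().T@d)
E
```

```text
[-0.05  0.57  0.76  1.55 -0.41  1.19  2.62] [ 0.58800074 -0.34764285  0.26622498] [-4.19872768e-01  3.11282054e+00 -1.55108618e-03] [ 0.13133932 -0.54792534 -1.05929377]
(6096, np.int64(5005), array([ 0.5769, -0.351 ,  0.1589]), array([ 0.5763, -0.3511,  0.1585]), 0.027358435094356537, array([-0.516, -0.127,  0.847]), np.float64(32.1), np.float64(-166.2))
[ 0.58854  -0.347908  0.1381  ] [-0.00038962 -0.00025578  0.13512551]
```

View pics/w2.png

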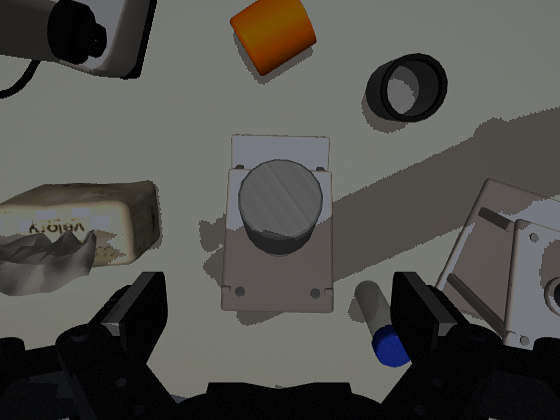

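>>> {"name": "arm_command", "arguments": {
  "plan": "0 0 0.045 0;0 0 0.045 0;0 0 0.03 0;0 0 0.015 0;0 0 0 0;0 0 0 0"
}}

```text
clock: 5.82
tcp_pos: [0.5885, -0.3477, 0.1321]
orientation: [-0.42, 3.111, -0.002]
contact_force: [-0.3, -0.7, 0.5]
grip_width: 0.0851
gripper_force: 0.0
```

>>> {"name": "arm_command", "arguments": {
  "plan": "0 0 0 0;0 0 0 0;0 0 0 0;0 0 0 0;0 0 0 0;0 0 0 0;0 0 0 0;0 0 0 0",
  "hand": 1,
  "grip_force": 45
}}

```text
clock: 6.82
tcp_pos: [0.5882, -0.3481, 0.1314]
orientation: [-0.419, 3.112, -0.003]
contact_force: [-0.6, -1.0, 6.0]
grip_width: 0.0555
gripper_force: 47.2
```

>>> {"name": "arm_command", "arguments": {
  "plan": "0.005 0 -0.0087 0;0.005 0 -0.0087 0;0.005 0 -0.0087 0;0 0 0 0"
}}

```text
clock: 7.32
tcp_pos: [0.5727, -0.3519, 0.1573]
orientation: [-0.418, 3.113, -0.001]
contact_force: [-0.8, -0.3, -0.5]
grip_width: 0.0561
gripper_force: 47.9
```

>>> {"name": "arm_command", "arguments": {
  "plan": "0.0075 0 -0.013 0;0.0075 0 -0.013 0;0.0075 0 -0.013 0;0.0075 0 -0.013 0;0 0 -0.03 0;0 0 -0.03 0;0 0 0 0;0 0 0 0"
}}

```text
clock: 8.32
tcp_pos: [0.544, -0.3586, 0.2678]
orientation: [0.42, -3.113, -0.001]
contact_force: [-0.1, 0.7, -1.9]
grip_width: 0.056
gripper_force: 48.2
```

```bash
python3 - <<'E'
from h import *
o=r.get_obs(); print(o['joints'].round(2),o['tcp_pos'],o['orientation'],o['contact_force'],o['grip_width'])
a,d=snap('wrist','w3'); b,_=snap('scene','s3')
cv2.imwrite('pics/c3.png',np.hstack([cv2.resize(a[:,:,::-1],(400,300)),cv2.resize(b[80:320,150:470,::-1],(400,300))]))
P,_=cloud('wrist','w3')
G=o['tcp_pos']; Q=P-G; m=(np.linalg.norm(Q,axis=-1)<.075)&(Q[...,2]>-.01)
# plane fit of the closed end
I=Q[m]; 
rng=np.random.default_rng(0);best=None
for _ in range(1500):
    A,B,C=I[rng.choice(len(I),3,False)]; n=np.cross(B-A,C-A); l=np.linalg.norm(n)
    if l<1e-5: continue
    n/=l; n*=np.sign(n[2]); 
    if n[2]<.6 or n[2]>.97: continue
    k=abs((I-A)@n)<.0015
    if best is None or k.sum()>best.sum(): best=k
J=I[best];c=J.mean(0);n=np.linalg.svd(J-c)[2][2];n*=np.sign(n[2]);print(best.sum(),c,n,np.degrees(np.arccos(n[2])))
E
```

```text
bash:   715 Killed                     python3 - <<'E'
from h import *
o=r.get_obs(); print(o['joints'].round(2),o['tcp_pos'],o['orientation'],o['contact_force'],o['grip_width'])
a,d=snap('wrist','w3'); b,_=snap('scene','s3')
cv2.imwrite('pics/c3.png',np.hstack([cv2.resize(a[:,:,::-1],(400,300)),cv2.resize(b[80:320,150:470,::-1],(400,300))]))
P,_=cloud('wrist','w3')
G=o['tcp_pos']; Q=P-G; m=(np.linalg.norm(Q,axis=-1)<.075)&(Q[...,2]>-.01)
# plane fit of the closed end
I=Q[m]; 
rng=np.random.default_rng(0);best=None
for _ in range(1500):
    A,B,C=I[rng.choice(len(I),3,False)]; n=np.cross(B-A,C-A); l=np.linalg.norm(n)
    if l<1e-5: continue
    n/=l; n*=np.sign(n[2]); 
    if n[2]<.6 or n[2]>.97: continue
    k=abs((I-A)@n)<.0015
    if best is None or k.sum()>best.sum(): best=k
J=I[best];c=J.mean(0);n=np.linalg.svd(J-c)[2][2];n*=np.sign(n[2]);print(best.sum(),c,n,np.degrees(np.arccos(n[2])))
E
```

View pics/c3.png

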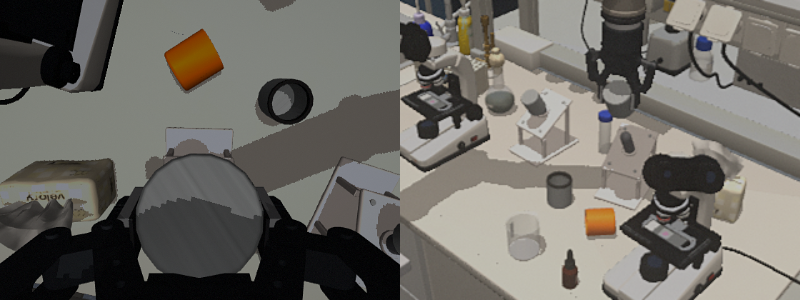

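```bash
sed -i 's/np.linalg.svd(I-c)\[2\]/np.linalg.svd((I-c).T@(I-c))[2]/g' h.py; python3 - <<'E'
from h import *
P,p=cloud('wrist','w3'); G=np.load('pics/w3.npz')['t']; print(G)
P=P-G+[0,0,.16]; m=(abs(P[...,:2]).max(-1)<.08)
print([x for x in fitcup(P[::2,::2],(-.02,0))])
o=r.get_obs();print(o['joints'].round(2))
E
```

```text
[ 0.54399286 -0.35862601  0.26780714]
[9188, np.int64(6050), array([-0.0117, -0.0042,  0.1867]), array([-0.0097,  0.0017,  0.1889]), 0.039498310536146164, array([-0.519, -0.132,  0.845]), np.float64(32.4), np.float64(-165.7)]
[-0.05  0.51  0.78  1.63 -0.38  1.16  2.66]
```

>>> {"name": "arm_command", "arguments": {
  "plan": "0.0057 0.0385 0 0;0.0057 0.0385 0 0;0.0057 0.0385 0 0;0.0057 0.0385 0 0;0.0057 0.0385 0 0;0.0057 0.0385 0 0;0 0 0.045 0;0 0 0.045 0;0 0 0.045 0;0 0 0.045 0;0 0 0.025 0;0 0 0.01 0;0 0 0 0"
}}

```text
clock: 10.05
tcp_pos: [0.4499, -0.1455, 0.0531]
orientation: [0.42, -3.112, -0.0]
contact_force: [-1.1, -0.0, -0.2]
grip_width: 0.0558
gripper_force: 48.5
```

>>> {"name": "arm_command", "arguments": {
  "plan": "0 0 0.004 0;0 0 0.004 0;0 0 0.004 0;0 0 0.002 0;0 0 0.002 0;0 0 0 0",
  "grip_force": 22
}}

```text
clock: 10.8
tcp_pos: [0.4502, -0.1454, 0.0373]
orientation: [0.42, -3.113, -0.0]
contact_force: [-0.5, 0.2, -1.8]
grip_width: 0.0561
gripper_force: 48.5
```

>>> {"name": "arm_command", "arguments": {
  "plan": "0 0 0.002 0;0 0 0.002 0;0 0 0.002 0;0 0 0 0",
  "hand": 1,
  "grip_force": 22
}}

```text
clock: 11.3
tcp_pos: [0.4529, -0.1455, 0.0346]
orientation: [-0.418, 3.108, 0.003]
contact_force: [-5.3, 5.2, 46.1]
grip_width: 0.0559
gripper_force: 52.3
```

>>> {"name": "arm_command", "arguments": {
  "plan": "0 0 -0.003 0;0 0 0 0"
}}

```text
clock: 11.55
tcp_pos: [0.4517, -0.1455, 0.0354]
orientation: [-0.42, 3.11, -0.001]
contact_force: [-0.3, 1.2, 12.3]
grip_width: 0.0561
gripper_force: 49.5
```

>>> {"name": "arm_command", "arguments": {
  "plan": "0 0 0 0;0 0 0 0;0 0 0 0;0 0 0 0",
  "hand": -0.42
}}

```text
clock: 12.05
tcp_pos: [0.4501, -0.1453, 0.0342]
orientation: [0.42, -3.113, -0.0]
contact_force: [0.1, 0.6, 0.4]
grip_width: 0.0604
gripper_force: 0.0
```

```bash
python3 - <<'E'
from h import *
a,d=snap('wrist','w4'); b,_=snap('scene','s4')
cv2.imwrite('pics/c4.png',np.hstack([cv2.resize(a[:,:,::-1],(400,300)),cv2.resize(b[140:290,190:390,::-1],(400,300))]))
P,_=cloud('wrist','w4'); print(P[190:300:15,280].round(3))
E
```

```text
[[ 0.418 -0.155  0.001]
 [ 0.425 -0.153  0.   ]
 [ 0.431 -0.151  0.   ]
 [ 0.438 -0.149  0.   ]
 [ 0.444 -0.147  0.003]
 [ 0.444 -0.148  0.02 ]
 [ 0.445 -0.148  0.033]
 [ 0.444 -0.148  0.046]]
```

View pics/c4.png

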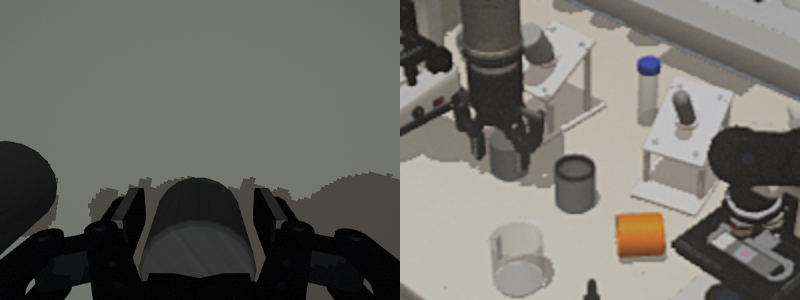

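>>> {"name": "arm_command", "arguments": {
  "plan": "0 0 0 0;0 0 0 0;0 0 -0.06 0;0 0 -0.06 0;0 0 -0.06 0;0 0 0 0;0 0 0 0",
  "hand": -1
}}

```text
clock: 13.02
tcp_pos: [0.4499, -0.1448, 0.2141]
orientation: [-0.421, 3.113, 0.001]
contact_force: [-1.5, 0.2, -0.1]
grip_width: 0.0853
gripper_force: 0.0
```

```bash
python3 - <<'E'
from h import *
a,d=snap('wrist','w5'); P,_=cloud('wrist','w5')
z=np.load('pics/w5.npz'); T=z['t'];M=R.from_rotvec(z['q']).as_matrix();print(T)
c=rim(P,(.471,-.14),.05,.07,.045);print(c, [P[:,:,2][(np.hypot(P[...,0]-.471,P[...,1]+.141)<.015)].std()])
print(M.T@(np.r_[c[1],.03]-T)); print('bench',rim(P,(.478,-.261)))
print(M.round(3))
E
```

```text
[ 0.44990653 -0.14481379  0.21408008]
(3661, array([ 0.471 , -0.1413]), 0.028064727783203125, array([ 0.4692, -0.1419,  0.0579])) [np.float64(0.0006827094827006005)]
[-0.02123779 -0.00237744  0.18408167]
bench (1689, array([ 0.4784, -0.2613]), 0.02808462269604206, array([ 0.4776, -0.2616,  0.0631]))
[[-0.964 -0.266 -0.   ]
 [-0.266  0.964  0.001]
 [-0.     0.001 -1.   ]]
```

View pics/w5.png

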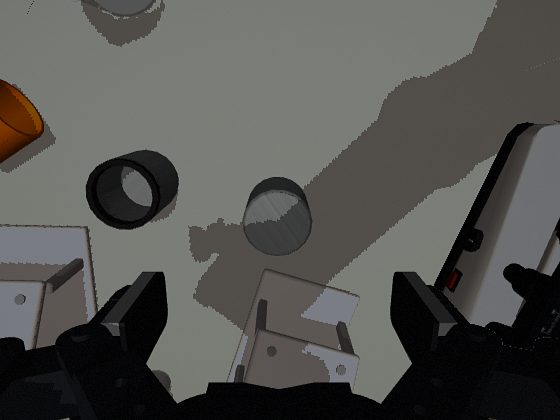

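>>> {"name": "arm_command", "arguments": {
  "plan": "-0.021 -0.0024 0 0;0 0 0.06 0;0 0 0.06 0;0 0 0.045 0;0 0 0.015 0;0 0 0 0"
}}

```text
clock: 13.82
tcp_pos: [0.4702, -0.1425, 0.0336]
orientation: [0.418, -3.111, -0.001]
contact_force: [0.9, -0.1, 0.3]
grip_width: 0.0856
gripper_force: 0.0
```

>>> {"name": "arm_command", "arguments": {
  "plan": "0 0 0 0;0 0 0 0;0 0 0 0;0 0 0 0;0 0 0 0;0 0 0 0;0 0 0 0",
  "hand": 1,
  "grip_force": 30
}}

```text
clock: 14.7
tcp_pos: [0.4722, -0.1421, 0.0361]
orientation: [-0.42, 3.11, -0.0]
contact_force: [-1.1, 0.6, 6.9]
grip_width: 0.0563
gripper_force: 30.5
```

>>> {"name": "arm_command", "arguments": {
  "plan": "0 0 0 0;0 0 0 0;0 0 0 0;0 0 0 0;0 0 -0.06 0;0 0 -0.06 0;0 0 -0.06 0;0 0 0 0;0 0 0 0",
  "hand": -1
}}

```text
clock: 15.82
tcp_pos: [0.4708, -0.1416, 0.214]
orientation: [0.421, -3.113, -0.001]
contact_force: [-0.2, 0.1, 0.2]
grip_width: 0.0853
gripper_force: 0.0
```

```bash
python3 - <<'E'
from h import *
a,d=snap('wrist','w6'); P,_=cloud('wrist','w6')
z=np.load('pics/w6.npz'); T=z['t'];M=R.from_rotvec(z['q']).as_matrix();print(T)
c=rim(P,(.471,-.14),.05,.07,.045);b=rim(P,(.478,-.261)); print(c,b)
print(M.T@(np.r_[c[1],.03]-T)); print('rel',M.T@np.r_[b[1]-c[1],0])
X,Y,Z=np.moveaxis(P,-1,0)
from scipy.optimize import least_squares
E
```

```text
[ 0.47075577 -0.14155483  0.2140043 ]
(3858, array([ 0.4718, -0.1435]), 0.02825450897216797, array([ 0.4702, -0.1438,  0.0579])) (1745, array([ 0.4784, -0.2614]), 0.028098899871110916, array([ 0.4779, -0.2618,  0.0631]))
[-0.00050777 -0.0023089   0.18400236]
rel [ 2.49639782e-02 -1.15415600e-01 -9.55342651e-05]
```

>>> {"name": "arm_command", "arguments": {
  "plan": "0 0 0.06 0;0 0 0.06 0;0 0 0.045 0;0 0 0.015 0;0 0 0 0"
}}

```text
clock: 16.5
tcp_pos: [0.4702, -0.1425, 0.0337]
orientation: [0.418, -3.111, -0.0]
contact_force: [0.8, 0.4, 0.6]
grip_width: 0.0855
gripper_force: 0.0
```

>>> {"name": "arm_command", "arguments": {
  "plan": "0 0 0 0;0 0 0 0;0 0 0 0;0 0 0 0;0 0 0 0;0 0 0 0;0 0 0 0",
  "hand": 1,
  "grip_force": 40
}}

```text
clock: 17.38
tcp_pos: [0.4722, -0.1422, 0.0361]
orientation: [-0.42, 3.11, -0.0]
contact_force: [-1.7, -0.0, 6.6]
grip_width: 0.0557
gripper_force: 40.9
```

>>> {"name": "arm_command", "arguments": {
  "plan": "0 0 -0.04 0;0 0 -0.05 0;0 0 -0.03 0;0.0062 -0.0288 0 0;0.0062 -0.0288 0 0;0.0062 -0.0289 0 0;0.0063 -0.0289 0 0;0 0 0 0;0 0 0 0;0 0 0 0"
}}

```text
clock: 18.62
tcp_pos: [0.4779, -0.2586, 0.1545]
orientation: [-0.423, 3.113, 0.001]
contact_force: [-0.1, 0.3, -1.6]
grip_width: 0.0558
gripper_force: 43.6
```

```bash
python3 - <<'E'
from h import *
o=[r.get_obs() for _ in range(1)][0]; print(o['tcp_pos'],o['contact_force'],o['joints'].round(2))
a,d=snap('wrist','w7'); P,_=cloud('wrist','w7'); b,_=snap('scene','s7')
T=o['tcp_pos']; X,Y,Z=np.moveaxis(P,-1,0)
Q=P[(Z>T[2]+.005)&(Z<T[2]+.05)&(np.hypot(X-T[0],Y-T[1])<.032)]; print(len(Q),Q[:,2].max(),np.percentile(Q[:,2],[5,50,95]))
print('bench',rim(P,(.478,-.261)))
cv2.imwrite('pics/c7.png',np.hstack([cv2.resize(a[:,:,::-1],(400,300)),cv2.resize(b[140:290,190:390,::-1],(400,300))]))
E
```

```text
[ 0.4779045  -0.2586432   0.15447411] [-0.06573595  0.32627552 -1.61831975] [-0.23  0.48  0.8   2.   -0.46  0.85  2.66]
23903 0.2023657121290322 [0.16722226 0.17626785 0.1810539 ]
bench (1022, array([ 0.4745, -0.2632]), 0.02703830786049366, array([ 0.4607, -0.2679,  0.0635]))
```

View pics/c7.png

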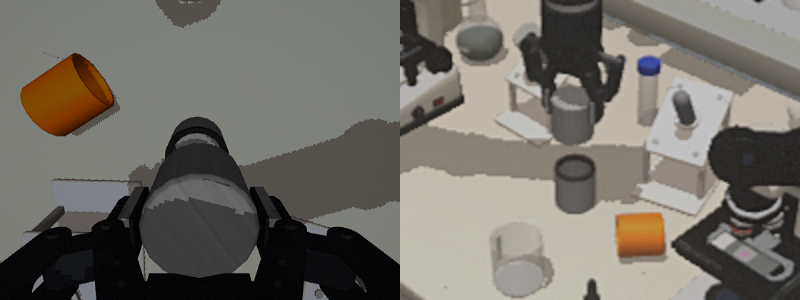

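```bash
python3 - <<'E'
from h import *
z=np.load('pics/w7.npz'); P,_=cloud('wrist','w7'); M=R.from_rotvec(z['q']).as_matrix(); T=z['t']
print(P[240:400:20,280].round(4)); print(P[300,205:370:20].round(4))
X,Y,Z=np.moveaxis(P,-1,0); D=np.hypot(X-.478,Y+.261)
I=P[(D<.02)&(Z>.165)&(Z<.19)]; A=np.c_[I[:,:2]-[.478,-.261],np.ones(len(I))]; k,*_=np.linalg.lstsq(A,I[:,2],rcond=None); print('plane',k,len(I))
res=abs(Z-((X-.478)*k[0]+(Y+.261)*k[1]+k[2]))
m=(res<.0015)&(D<.034)
m=cv2.morphologyEx(m.astype(np.uint8),cv2.MORPH_OPEN,np.ones((7,7)))
n,l,s,_=cv2.connectedComponentsWithStats(m); i=1+s[1:,4].argmax(); m=l==i
print(n,s[i]); Q=P[m]
c,rr=cv2.minEnclosingCircle(Q[:,:2].astype(np.float32)); print(c,rr)
# front arc (towards camera) fit with fixed radius 28
from scipy.optimize import least_squares
ed=m&~cv2.erode(m.astype(np.uint8),np.ones((3,3))).astype(bool); E=P[ed][:,:2]; L=(E-T[:2])@M[:2,:2]
F=L[L[:,0]>0.0]; s=least_squares(lambda p:np.hypot(*(F-p).T)-.028,[0,0],loss='soft_l1',f_scale=.0005); print('tool xy',s.x,np.sqrt(2*s.cost/len(F)),len(F)); print(T[:2]+M[:2,:2]@s.x)
E
```

```text
[[ 0.4505 -0.2671  0.1713]
 [ 0.4551 -0.2658  0.1759]
 [ 0.4616 -0.264   0.1759]
 [ 0.4683 -0.2621  0.176 ]
 [ 0.4751 -0.2602  0.176 ]
 [ 0.4817 -0.2584  0.1769]
 [ 0.4893 -0.2563  0.1764]
 [ 0.497  -0.2541  0.1763]]
[[ 0.4746 -0.285   0.1758]
 [ 0.4728 -0.2789  0.1761]
 [ 0.4713 -0.2728  0.1758]
 [ 0.4695 -0.2667  0.1759]
 [ 0.4672 -0.2608  0.1772]
 [ 0.4657 -0.2547  0.1769]
 [ 0.4643 -0.2485  0.1764]
 [ 0.4621 -0.2428  0.1774]
 [ 0.4623 -0.2352  0.1734]]
plane [-0.0019759   0.00176796  0.17638081] 10646
2 [  197   250   163   139 17220]
(0.47704362869262695, -0.2599906921386719) 0.02690706215798855
tool xy [-0.00755086 -0.00138833] 0.002204329319212827 1002
[ 0.48555211 -0.25796717]
```

```bash
cat >> h.py <<'E'
from scipy.optimize import least_squares
def wall(P,c0,lo,hi):
    X,Y,Z=np.moveaxis(P,-1,0); D=np.hypot(X-c0[0],Y-c0[1])
    Q=P[(Z>lo)&(Z<hi)&(D>.024)&(D<.032)][:,:2]
    # front-facing arc (towards robot) only
    h=np.array([-.964,-.265]); Q=Q[((Q-c0)@h)>.012]
    s=least_squares(lambda p:np.hypot(*(Q-p).T)-.028,c0,loss='soft_l1',f_scale=.0005); e=np.hypot(*(Q-s.x).T)-.028
    return s.x.round(4),len(Q),np.median(abs(e))
E
python3 - <<'E'
from h import *
for f,c,lo,hi in[('w5',(.471,-.1413),.01,.05),('w5',(.4784,-.2614),.01,.055),('w6',(.4718,-.1435),.01,.05),('w6',(.4784,-.2614),.01,.055),('w7',(.478,-.2605),.13,.17),('w7',(.4784,-.2614),.01,.055)]:
    P,_=cloud('wrist',f); print(f,lo,wall(P,np.array(c),lo,hi),np.load(f'pics/{f}.npz')['t'].round(4))
E
```

```text
w5 0.01 (array([ 0.4715, -0.1413]), 493, np.float64(0.00011036657727848606)) [ 0.4499 -0.1448  0.2141]
w5 0.01 (array([ 0.479 , -0.2613]), 653, np.float64(0.0001977481007971113)) [ 0.4499 -0.1448  0.2141]
w6 0.01 (array([ 0.472 , -0.1433]), 336, np.float64(0.00010676133449159797)) [ 0.4708 -0.1416  0.214 ]
w6 0.01 (array([ 0.4793, -0.2607]), 541, np.float64(0.0003031062368631793)) [ 0.4708 -0.1416  0.214 ]
w7 0.13 (array([ 0.4777, -0.2599]), 3705, np.float64(0.00013755071322361576)) [ 0.4779 -0.2586  0.1545]
w7 0.01 (array([ 0.4788, -0.2616]), 682, np.float64(0.00011731532540082412)) [ 0.4779 -0.2586  0.1545]
```

>>> {"name": "arm_command", "arguments": {
  "plan": "-0.0002 -0.0011 0.02 0;0 0 0.015 0;0 0 0.008 0;0 0 0.004 0;0 0 0 0;0 0 0 0"
}}

```text
clock: 19.48
tcp_pos: [0.4784, -0.2612, 0.1077]
orientation: [-0.42, 3.113, -0.0]
contact_force: [0.2, -1.0, -2.4]
grip_width: 0.0556
gripper_force: 43.6
```

```bash
python3 - <<'E'
from h import *
a,d=snap('wrist','w8'); P,_=cloud('wrist','w8'); z=np.load('pics/w8.npz');T=z['t'];M=R.from_rotvec(z['q']).as_matrix()
h=wall(P,np.array([.4782,-.261]),T[2]-.02,T[2]+.017); b=wall(P,np.array([.4788,-.2616]),.01,.055); print(T,h,b)
print((b[0]-h[0])@M[:2,:2]); X,Y,Z=np.moveaxis(P,-1,0)
print('top',np.median(Z[(np.hypot(X-.475,Y+.261)<.012)]))
print(r.get_obs()['contact_force'])
E
```

```text
[ 0.47843802 -0.2611794   0.10774591] (array([ 0.4782, -0.2624]), 3657, np.float64(0.00013323222406191534)) (array([ 0.4788, -0.2616]), 1253, np.float64(0.00011114462387602081))
[-0.00079058  0.00061236]
top 0.13029970386738127
[-0.57202235 -0.37362072 -1.31274639]
```

>>> {"name": "arm_command", "arguments": {
  "plan": "-0.0005 0.0008 0.003 0;0 0 0.003 0;0 0 0 0;0 0 0 0;0 0 0 0"
}}

```text
clock: 20.15
tcp_pos: [0.4785, -0.2602, 0.1014]
orientation: [-0.42, 3.113, -0.0]
contact_force: [-0.1, 0.6, -1.1]
grip_width: 0.056
gripper_force: 43.6
```

```bash
python3 - <<'E'
from h import *
for f in('w9','w9b'):
    a,d=snap('wrist',f); P,_=cloud('wrist',f); z=np.load(f'pics/{f}.npz');T=z['t'];M=R.from_rotvec(z['q']).as_matrix()
    h=wall(P,np.array([.4782,-.261]),T[2]-.02,T[2]+.017); b=wall(P,np.array([.4788,-.2616]),.01,.055); print(T,h,b)
    print((b[0]-h[0])@M[:2,:2]); X,Y,Z=np.moveaxis(P,-1,0)
    print('top',np.median(Z[(np.hypot(X-.475,Y+.261)<.012)]),r.get_obs()['contact_force'])
E
```

```text
[ 0.47846758 -0.26017785  0.10143232] (array([ 0.4782, -0.2614]), 3632, np.float64(0.00013728797878691246)) (array([ 0.4788, -0.2617]), 1357, np.float64(0.00010997263009954183))
[-0.00049903 -0.00044829]
top 0.124038028642255 [-0.05250623 -0.18313716 -1.26583245]
[ 0.47847685 -0.26010983  0.1014409 ] (array([ 0.4782, -0.2614]), 3641, np.float64(0.00013482891476554806)) (array([ 0.4788, -0.2616]), 1367, np.float64(0.00010909282688796942))
[-0.00052551 -0.00035191]
top 0.12404609610908059 [ 0.23825633  0.25749224 -1.88166396]
```

>>> {"name": "arm_command", "arguments": {
  "plan": "-0.0003 0 0.001 0;0 0 0.001 0;0 0 0.0005 0;0 0 0 0;0 0 0 0"
}}

```text
clock: 20.88
tcp_pos: [0.4789, -0.26, 0.0991]
orientation: [-0.42, 3.113, -0.0]
contact_force: [-0.7, -0.2, 4.3]
grip_width: 0.0557
gripper_force: 44.0
```

>>> {"name": "arm_command", "arguments": {
  "plan": "0 0 0.0007 0;0 0 0.0007 0;0 0 0 0"
}}

```text
clock: 21.25
tcp_pos: [0.4789, -0.2601, 0.098]
orientation: [-0.42, 3.113, 0.0]
contact_force: [-2.2, 2.2, 8.6]
grip_width: 0.0554
gripper_force: 44.5
```

>>> {"name": "arm_command", "arguments": {
  "plan": "0 0 0.0003 0;0 0 0 0;0 0 0 0;0 0 0 0;0 0 0 0;0 0 0 0;0 0 0 0"
}}

```text
clock: 22.12
tcp_pos: [0.4789, -0.2601, 0.0978]
orientation: [-0.42, 3.113, 0.0]
contact_force: [-3.5, 1.9, 9.6]
grip_width: 0.0556
gripper_force: 44.5
```

>>> {"name": "arm_command", "arguments": {
  "plan": "0 0 -0.001 0;0 0 -0.001 0;0 0 0 0"
}}

```text
clock: 22.5
tcp_pos: [0.4788, -0.2601, 0.0992]
orientation: [-0.42, 3.113, -0.0]
contact_force: [-1.0, 0.5, 4.2]
grip_width: 0.0555
gripper_force: 44.0
```

```bash
python3 - <<'E'
from h import *
f='w10'
a,d=snap('wrist',f); P,_=cloud('wrist',f); z=np.load(f'pics/{f}.npz');T=z['t'];M=R.from_rotvec(z['q']).as_matrix()
h=wall(P,np.array([.4782,-.261]),T[2]-.02,T[2]+.017); b=wall(P,np.array([.4788,-.2616]),.01,.055); print(T,h,b)
print((b[0]-h[0])@M[:2,:2],r.get_obs()['contact_force'])
E
```

```text
[ 0.4787977  -0.26005253  0.09920917] (array([ 0.4786, -0.2613]), 3612, np.float64(0.00013922486317470388)) (array([ 0.4788, -0.2617]), 1388, np.float64(0.0001202920621965059))
[-8.68082702e-05 -4.38707550e-04] [-0.71398968  0.80164631  3.2893211 ]
```

>>> {"name": "arm_command", "arguments": {
  "plan": "0 0 -0.0005 0;0 0 0 0"
}}

```text
clock: 22.8
tcp_pos: [0.4788, -0.26, 0.0996]
orientation: [0.42, -3.113, 0.0]
contact_force: [-0.7, -0.0, 0.9]
grip_width: 0.0554
gripper_force: 43.9
```

>>> {"name": "arm_command", "arguments": {
  "plan": "0 0 0 0;0 0 0 0;0 0 0 0;0 0 0 0;0 0 0 0",
  "hand": -1
}}

```text
clock: 23.42
tcp_pos: [0.4787, -0.26, 0.0997]
orientation: [0.42, -3.113, 0.0]
contact_force: [-0.5, -0.3, 0.3]
grip_width: 0.0857
gripper_force: 0.0
```

>>> {"name": "arm_command", "arguments": {
  "plan": "0 0 -0.03 0;0 0 -0.05 0;0 0 -0.05 0;0 0 -0.05 0;0 0 0 0;0 0 0 0;0 0 0 0"
}}

```text
clock: 24.3
tcp_pos: [0.478, -0.2595, 0.2784]
orientation: [0.42, -3.111, -0.002]
contact_force: [-0.3, 0.6, -0.1]
grip_width: 0.0855
gripper_force: 0.0
```

```bash
python3 - <<'E'
from h import *
f='w11'
a,d=snap(*('wrist',f)); P,_=cloud('wrist',f); z=np.load(f'pics/{f}.npz');T=z['t'];M=R.from_rotvec(z['q']).as_matrix()
h=wall(P,np.array([.4786,-.2615]),.07,.115); b=wall(P,np.array([.4788,-.2616]),.008,.055); print(T,h,b)
print((b[0]-h[0])@M[:2,:2],r.get_obs()['contact_force'])
X,Y,Z=np.moveaxis(P,-1,0); I=P[np.hypot(X-.4786,Y+.2615)<.02]; A=np.c_[I[:,:2]-[.4786,-.2615],np.ones(len(I))];print(np.linalg.lstsq(A,I[:,2],rcond=None)[0])
b,_=snap('scene','s11')
cv2.imwrite('pics/c11.png',np.hstack([cv2.resize(a[:,:,::-1],(400,300)),cv2.resize(b[140:290,190:390,::-1],(400,300))]))
E
```

```text
[ 0.4780212  -0.25949671  0.27837873] (array([ 0.4786, -0.2612]), 362, np.float64(0.00011187516756448745)) (array([ 0.4789, -0.2616]), 219, np.float64(0.00010010096698111898))
[-0.00018324 -0.00046521] [ 0.24200741  0.38762745 -0.21843593]
[-9.14930372 -2.4399294   0.2054175 ]
```

View pics/c11.png

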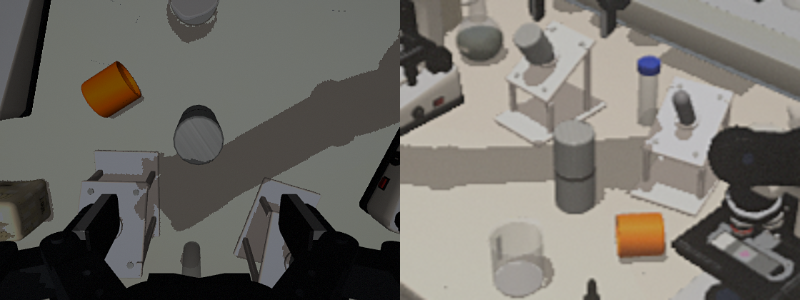

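```bash
python3 -c "
from h import *
print(ticket.hand_in())"
```

```text
the job is handed in; nothing more can be done
None
```

The wide cup now stands mouth-down on the rubber-rimmed cup, concentric to about 0.5 mm; I pressed it with roughly 10 N for over half a second, let go and handed it in at about 24 s, though setting it down on the bench to upright it briefly read 46 N at the wrist.

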